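# Index the sample shuttle to its next hole

### The job

The vial carriage of the bench sample shuttle is locked in its first hole by a spring plunger with a round knob. Pull the knob up until the pin is clear, slide the carriage to the next hole along the bar and let the pin snap fully home there, so that the carriage is locked in front of the reader. Feel for the hole gently: do not force the pin sideways against the bar, keep the vial standing in its holder, leave the other things alone, and let go at the end.

Things in the scene. Friction and masses are not known exactly. Their poses are not given: they have to be found in the camera images.
- base: Sample shuttle, fixed on the worktop: aluminium plate 150 x 270 x 12 mm. Origin on its underside, midway along its length; x to the far long side (plate spans x -60 to 90 mm), y along the slide in the direction the carriage must go, z up. A reader on a bracket, 75 mm high, stands at x = 65 to 99, y = -20 to 20 mm.
- index_bar: Dark steel bar on the base, 26 x 226 mm, its flat top 12 mm above this origin (24 mm above the worktop). Origin: middle of its underside, axes as the base. First hole at y = -65 mm; holes 11 mm wide. Flush in its top lies a lighter plate with the next hole and, 45 mm beyond that, the last hole. Plate setting unknown: next hole at y = -17 to +15 mm, 48 to 80 mm past the first.
- carriage (a joint): Travel of the carriage along the base's +y, m: 0 in the first hole, 0.048 to 0.080 in the next hole (unknown setting), 0.093 to 0.125 in the last, end stop 0.128. Slides with about 2 N of friction; cannot lift or turn. Aluminium plate 92 x 70 x 10 mm, top 38 mm above the worktop; bears the plunger and, 50 mm farther in x, the vial holder.
- plunger (a joint): How far the knob is pulled up, m: 0 = pin fully home in a hole, 0.008 = tip of the pin level with the bar's top (just clear), 0.014 = upper stop. A spring pulls it down with about 8 N at 0, 10 N at 0.008, 11 N at 0.014. Over plain bar the pin, let go, rides on the bar; over a hole it snaps in by itself, but only if the fingers do not hold the knob fast.
- knob_grip (a point): Middle of the plunger's round black knob, on its upright axis: 22 mm across, 22 mm tall, rounded edges; when home 70 mm above the worktop and 32 mm above the carriage's top. Under the knob: steel plunger body 16 mm across up to 56 mm above the worktop, with a 27 mm flange up to 42 mm. Axes as the base.
- pin: The plunger's steel pin, 8 mm in diameter, with a flat tip (1.5 mm play each way in a hole). Origin at the middle of the tip, z up; moves with the knob, 54 mm below knob_grip. When home the tip is 8 mm below the bar's top face.
- vial: Small sample vial with black cap, 25 mm across, 51 mm tall, about 18 g, standing loose in the round holder (20 mm high) on the carriage, 50 mm from the plunger axis towards the base's +x; its cap reaches 92 mm above the worktop. Origin: centre of its underside.
- sample_jar: White sample jar, 54 mm across, 66 mm tall, standing on the worktop behind the shuttle; origin at its underside. Bystander.
- dropper_bottle: Brown dropper bottle, 37 mm across, 81 mm tall, standing behind the shuttle; origin at its underside. Bystander.
- beaker: Empty glass beaker, 58 mm across, 70 mm tall, standing beside the shuttle's -y end; origin at its underside. Bystander.
Not all that is in view belongs to the job. There is more than one size of the vial; the one meant has the size given above.

How it is judged:
By the outcome, as a careful person would: the job done as asked, in the order asked, and still so for the second after the job is handed in, with the robot touching nothing.
It also fails if it takes over 38 s, if anything falls off the work surface, if the arm or the gripper's body presses on something with over 40 N, if the wrist force passes 120 N, or if a joint passes its speed limit or range.

### The arm

A 7-joint arm with a two-finger parallel gripper is mounted at the origin on a cart in front of the work surface, level with it; the furniture and walls round the work are solid. World frame = base frame: x ahead of the robot, y to its left, z up, the work surface at z = 0. Lengths are in m, angles in rad, forces in N, time in s.
With the tool pointing down it reaches from about 0.4 to 0.85 m from the base axis. Payload 10.4 kg.
Tool frame: the origin (TCP) lies on the centre line of the jaws, within the pads' length; the fingertips stand 11 mm ahead of it and the grasp point (between the pads) lies 8 mm behind it (tip_reach is the distance from the TCP to the fingertips, in m); z points along the fingers, y is the line along which they close (so a half turn about z gives the same grasp; the last joint's range is limited). The gripper opens to 85 mm and grips with 20 to 120 N. Pads are 22 mm wide; open, the fingers measure 114 mm over their backs; the gripper's body (76 mm by 85 mm) begins 54 mm behind the grasp point. The pads swing forward as they close: fully open they stand 13 mm farther back than shut.
Start: joints at [1.293, 0.332, -0.065, 1.46, 0.022, 1.35, -0.088], TCP at [0.158, -0.605, 0.216] pointing down, gripper open.
Joint ranges: [-2.6, 2.6], [-0.5, 2.12], [-1.47, 1.34], [0.16, 2.42], [-1.27, 4.41], [0.06, 2.06], [-2.6, 2.6]. Speed limits (rad/s): [2.22, 2.22, 2.79, 2.79, 3.14, 3.14, 3.14].

### API

Orientations are given as a unit quaternion [x, y, z, w].
In Python, from workcell import get_obs, camera, hand_in, tip_reach gives the robot as it stands. The module is installed in compiled form; this text tells all that it offers.
- The arm moves only by the tool move_arm, never from a script. Its argument "plan" is a list of rows, each an object with "delta_pos": the shift along the tool's x, y, z in m, a list of three; "turn": the turn, a rotation vector about the tool's x, y, z in rad, a list of three; "fingers": the closure, from 0 (fully open) to 1 (shut). A call has 1 to 12 rows; each row is the pose to reach, as a shift and turn from the pose commanded when the call began, along the tool's axes at that moment; what a row does not reach only later rows make up. A row lasts 1/8 s, in which the tool goes at most 62.5 mm and 10.7 degrees, less where a joint would pass 70% of its speed; a pose out of reach is approached as far as the arm can. A call with a gripper value outside its range is refused whole. The fingers move at their own pace and stop on an object; "force" is the grip in N (left out, the last holds). Time passes only in rows, so rows that repeat a pose let the fingers close. It gives the time, the measured TCP pose, the force, the opening and the grip force at its end, in the units of the state.
- get_obs(): the state, without advancing time (a new reading comes with each control period).
- camera(name): name is "scene" or "top" or "wrist"; returns a dict with "color" (420x560x3 uint8, red, green, blue), "range_z" (420x560 float32, m along the optical axis (not along the pixel's ray), 0 where there is no reading), "fx", "fy", "cx", "cy" (pixels), "R" (3x3) and "t" (3): a world point X has camera coordinates R X + t; the wrist camera has in their place "tool_from_camera" (4x4, takes a point from camera to tool coordinates, whose origin is the TCP and whose axes are the flange's). Camera axes: x right, y down, z forward; pixel columns grow to the right and rows downward; lengths in m; the calibration is good to about 2 mm. The wrist camera is an equidistant fisheye: a pixel r from the principal point sees the ray r / f radians off the axis. A picture is of the moment at which its call begins: read the wrist's pose just before it.
- hand_in(): hands the job in; it is judged then, once.
The state is a dict: "clock": time; "joint_pos": joint angles; "joint_velocities": joint speeds; "tau": joint torques, N m; "position": TCP position; "ee_rot": TCP orientation; "ft_force": force on the tool from outside, world axes, zero at the start; "torque": the same for the moment, N m; "grip_width": opening from 0.0 (shut) to 1.0 (fully open); "grasp_force": force on a finger pad.
Only numpy, scipy, OpenCV 4.12 (cv2) and the standard library are available. Lean on these libraries where they do the work, as an engineer would, in place of code of your own. Each camera call takes 0.05 s, during which the arm holds its last target. There are 200 camera calls.

## Working session

There is one attempt and no reset: what is moved stays moved. The work goes in short steps, Python scripts to look and compute and a tool call to move; the robot and the scene stay as the last step left them, time stands still between calls to the robot, and variables do not carry over. Pictures are saved under pics/ and viewed, at most 10 in all, crops included, and the job is handed in when it is done.

Besides the shell and the picture viewer there is one more tool, called after ">>>" by a JSON object that holds its "name" and its "arguments", one argument or row to a line. move_arm: Moves the arm, as the interface text tells. Its arguments: {"type":"object","properties":{"plan":{"type":"array","items":{"type":"object","properties":{"delta_pos":{"type":"array","items":{"type":"number"}},"turn":{"type":"array","items":{"type":"number"}},"fingers":{"type":"number"}}}},"force":{"type":"number"}},"required":["plan"]}

```bash
mkdir -p pics
python3 - <<'E'
from workcell import *
import cv2,numpy as np
o=get_obs();print({k:np.round(v,3).tolist() for k,v in o.items()})
print(tip_reach)
ims=[]
for n in("scene","top"):
    c=camera(n);np.savez(f"{n}.npz",**c);cv2.imwrite(f"pics/{n}0.png",c["color"][:,:,::-1])
    print(n,c["fx"],c["cx"],c["cy"],np.round(c["R"],3).tolist(),np.round(c["t"],3))
E
```

```text
{'clock': 0.0, 'joint_pos': [1.293, 0.333, -0.065, 1.461, 0.022, 1.35, -0.089], 'joint_velocities': [0.002, -0.0, 0.0, -0.0, 0.003, -0.001, -0.0], 'tau': [-0.0, -62.545, 0.049, -39.16, 0.016, 0.01, 0.0], 'position': [0.157, -0.604, 0.215], 'ee_rot': [0.992, 0.127, -0.0, -0.001], 'ft_force': [0.438, -0.03, -0.075], 'torque': [-0.048, -0.029, 0.082], 'grasp_force': 0.0, 'grip_width': 1.0}
0.011
scene 530.8058677799328 287.7416839770638 202.71361505159686 [[0.688, -0.725, -0.022], [-0.349, -0.304, -0.886], [0.636, 0.618, -0.463]] [-0.645  0.136  0.752]
top 511.8080811856689 278.2188977929511 210.5156262993243 [[0.024, -0.999, 0.028], [-0.992, -0.028, -0.122], [0.122, -0.025, -0.992]] [-0.387  0.557  1.023]
```

View pics/scene0.png

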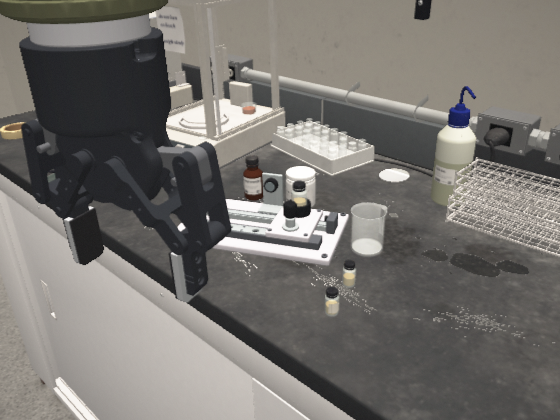

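View pics/top0.png

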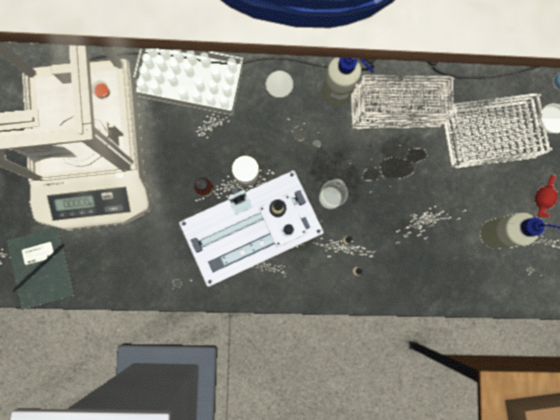

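The scene view shows the shuttle with the carriage at its right end: knob at about (290,210), vial at about (300,195). Two loose vials stand on the worktop at (349,270) and (332,298). The top view shows the base at about (250,228), knob (289,230), vial (278,208), loose vials (347,240) and (357,271), beaker (333,193), jar (245,168) and bottle (203,186). The vial meant is the one in the carriage holder, beside the plunger. I'll confirm that in a crop and measure.

```bash
cat > h.py <<'E'
import numpy as np,cv2
def load(n): return dict(np.load(f"{n}.npz"))
def ray(c,u,v,z):
    R,t=c["R"],c["t"];C=-R.T@t
    d=R.T@np.array([(u-c["cx"])/c["fx"],(v-c["cy"])/c["fy"],1.])
    return C+d*(z-C[2])/d[2]
def proj(c,X):
    p=c["R"]@np.asarray(X)+c["t"];return np.array([c["fx"]*p[0]/p[2]+c["cx"],c["fy"]*p[1]/p[2]+c["cy"]])
def blobs(mask,off=(0,0),amin=15):
    n,l,s,ce=cv2.connectedComponentsWithStats(mask.astype(np.uint8))
    return [(np.round(ce[i]+off,1).tolist(),s[i].tolist()) for i in range(1,n) if s[i,4]>=amin]
E
python3 - <<'E'
from h import *
c=load("top");im=c["color"]
cv2.imwrite("pics/topcrop.png",cv2.resize(im[160:295,170:350,::-1],None,fx=4.4,fy=4.4,interpolation=cv2.INTER_CUBIC))
sub=im[160:295,170:350].max(2)
for b in blobs(sub<45,(170,160)):print(b)
# white plate
g=(im.min(2)>170).astype(np.uint8);n,l,s,ce=cv2.connectedComponentsWithStats(g)
i=l[240,200:300];k=np.bincount(i[i>0]).argmax();cs=cv2.findContours((l==k).astype(np.uint8),0,1)[0]
r=cv2.minAreaRect(max(cs,key=cv2.contourArea));b=cv2.boxPoints(r);print(r,b)
for p in b:print(ray(c,*p,0.012).round(4))
E
```

```text
([236.0, 200.0], [64, 38, 5, 5, 15])
([278.1, 204.1], [105, 41, 8, 7, 17])
((249.78897094726562, 226.36402893066406), (73.60966491699219, 128.3245849609375), 64.79888153076172) [[176.06235 220.38245]
 [292.17282 165.74222]
 [323.5156  232.34561]
 [207.40512 286.98584]]
[ 0.5436 -0.1577  0.012 ]
[ 0.6686 -0.4008  0.012 ]
[ 0.5266 -0.4704  0.012 ]
[ 0.406  -0.2294  0.012 ]
```

View pics/topcrop.png

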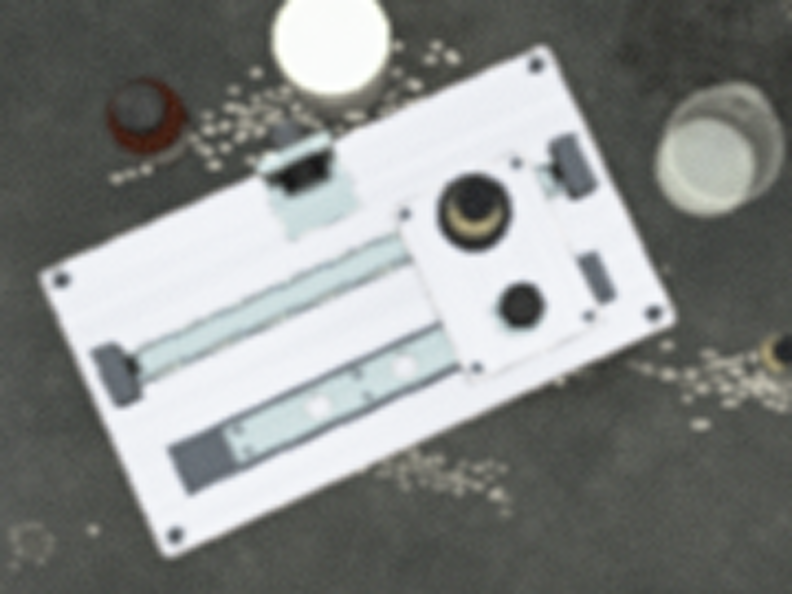

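The enlarged crop confirms it: the vial, at crop (474,210), stands in the round holder on the carriage, 50 mm from the knob at crop (521,305). The loose, smaller vial at crop (785,352) is not it. The next hole shows at crop (404,366) and the last at (318,405). Next I'll measure these in metres.

Run:
```python
from h import *
c=load("top");im=c["color"].astype(int);s=c["color"]
P=lambda x,y:(x/4.4+170-.4,y/4.4+160-.4)
riv=[ray(c,*P(*q),0.012)[:2] for q in[(175,536),(653,313),(537,65),(61,281)]]
print("rivets",np.round(riv,4).tolist())
yd=(riv[0]-riv[1])+(riv[3]-riv[2]);yaw=np.arctan2(-yd[0],yd[1]);print("yaw(base x from world x)",yaw)
yh=yd/np.linalg.norm(yd);xh=np.array([yh[1],-yh[0]])
# knob: dark blob weighted centroid, z 0.081 top, side
def cen(box,f):
    x0,x1,y0,y1=box;w=f(im[y0:y1,x0:x1]);yy,xx=np.mgrid[y0:y1,x0:x1];return (w*xx).sum()/w.sum(),(w*yy).sum()/w.sum(),w.sum()
k=cen((282,296,222,237),lambda a:np.clip(110-a.max(2),0,60));print("knob px",k)
K=ray(c,*k[:2],0.078);print("knob",K)
print("range knob",c["range_z"][228:232,287:291].round(3).tolist())
H=[]
for q in[(404,366),(318,405)]:
    u,v=map(int,np.round(P(*q)));print(im[v-3:v+4,u-4:u+5].min(2).tolist())
    h=cen((u-3,u+5,v-3,v+4),lambda a:np.clip(a.min(2)-215,0,40));p=ray(c,*h[:2],0.024);H.append(p);print("hole",h,p)
ctr=sum(riv)/4;
B=lambda p:np.round([(p[:2]-ctr)@xh,(p[:2]-ctr)@yh],4)  # ctr = base (15,0)
for p in [K]+H:print(B(p))
V=ray(c,*P(474,210),0.08);print("vial",V,B(V))
print("hole-knob",np.round([(H[0]-K)[:2]@yh,(H[1]-K)[:2]@yh,(H[1]-H[0])[:2]@yh],4))
```

```text
rivets [[0.4176, -0.233], [0.5297, -0.4587], [0.6497, -0.4], [0.5375, -0.1736]]
yaw(base x from world x) 0.46060789137112745
knob px (np.float64(287.98637037037037), np.float64(229.1114074074074), np.int64(3375))
knob [ 0.52569006 -0.39181521  0.078     ]
range knob [[1.0180000066757202, 1.0149999856948853, 1.0180000066757202, 1.0149999856948853], [1.0160000324249268, 1.0180000066757202, 1.0169999599456787, 1.0169999599456787], [1.0160000324249268, 1.0160000324249268, 1.0169999599456787, 1.0169999599456787], [1.0160000324249268, 1.0190000534057617, 1.0180000066757202, 1.0149999856948853]]
[[165, 180, 189, 186, 191, 199, 202, 198, 200], [195, 201, 207, 214, 223, 225, 219, 205, 201], [204, 205, 220, 227, 235, 237, 228, 218, 205], [203, 206, 220, 232, 237, 235, 231, 220, 207], [205, 207, 218, 229, 234, 233, 228, 218, 207], [205, 206, 212, 223, 224, 225, 219, 204, 192], [206, 208, 208, 206, 206, 203, 192, 176, 152]]
hole (np.float64(261.48056537102474), np.float64(243.04593639575972), np.int64(283)) [ 0.49972323 -0.33949362  0.024     ]
[[164, 181, 188, 194, 204, 208, 205, 203, 202], [193, 201, 208, 213, 226, 226, 215, 203, 205], [206, 212, 225, 232, 237, 236, 227, 211, 204], [204, 220, 231, 239, 240, 239, 229, 215, 207], [205, 214, 226, 237, 239, 235, 227, 215, 206], [205, 206, 217, 228, 230, 224, 216, 197, 179], [207, 209, 209, 212, 212, 197, 180, 160, 139]]
hole (np.float64(241.9824046920821), np.float64(252.12609970674487), np.int64(341)) [ 0.47977632 -0.29947608  0.024     ]
[-0.0406 -0.0641]
[-0.0406 -0.0057]
[-0.0407  0.039 ]
vial [ 0.56858394 -0.36945371  0.08      ] [ 0.0077 -0.0631]
hole-knob [0.0584 0.1031 0.0447]
```

>>> {"name": "move_arm", "arguments": {
  "plan": [
    {"delta_pos": [0.02, -0.006, 0.0], "turn": [0, 0, -0.02], "fingers": 0.4},
    {"delta_pos": [0.06, -0.017, 0.0], "turn": [0, 0, -0.04], "fingers": 0.4},
    {"delta_pos": [0.11, -0.03, 0.005], "turn": [0, 0, -0.06], "fingers": 0.4},
    {"delta_pos": [0.16, -0.044, 0.01], "turn": [0, 0, -0.09], "fingers": 0.4},
    {"delta_pos": [0.21, -0.058, 0.02], "turn": [0, 0, -0.12], "fingers": 0.4},
    {"delta_pos": [0.26, -0.072, 0.03], "turn": [0, 0, -0.15], "fingers": 0.4},
    {"delta_pos": [0.31, -0.085, 0.04], "turn": [0, 0, -0.17], "fingers": 0.4},
    {"delta_pos": [0.355, -0.098, 0.05], "turn": [0, 0, -0.19], "fingers": 0.4},
    {"delta_pos": [0.39, -0.108, 0.055], "turn": [0, 0, -0.206], "fingers": 0.4},
    {"delta_pos": [0.41, -0.1125, 0.055], "turn": [0, 0, -0.206], "fingers": 0.4},
    {"delta_pos": [0.41, -0.1125, 0.055], "turn": [0, 0, -0.206], "fingers": 0.4},
    {"delta_pos": [0.41, -0.1125, 0.055], "turn": [0, 0, -0.206], "fingers": 0.4}
  ],
  "force": 40
}}

```text
clock: 1.6
position: [0.5247, -0.3941, 0.1612]
ee_rot: [0.974, 0.227, -0.0, 0.0]
ft_force: [-0.5, -0.8, -0.1]
grip_width: 0.603
grasp_force: 0.0
```

Run:
```python
from workcell import *
from h import *
o=get_obs();print({k:np.round(v,4).tolist() for k,v in o.items() if k in("clock","position","ee_rot","ft_force","grip_width","joint_pos")})
for n in("wrist","scene"):
    c=camera(n);np.savez(f"{n}.npz",**c)
    if n=="wrist":print(c["fx"],c["cx"],c["cy"],c["tool_from_camera"].round(4).tolist())
w=load("wrist")["color"];s=load("scene")["color"]
cv2.imwrite("pics/wrist1.png",w[:,:,::-1])
```

```text
{'clock': 1.6, 'joint_pos': [0.785, 0.448, -0.2866, 1.4306, 0.1293, 1.2811, -0.6237], 'position': [0.5247, -0.3941, 0.1612], 'ee_rot': [0.9738, 0.2274, -0.0003, 0.0005], 'ft_force': [-0.5162, -0.7687, -0.0632], 'grip_width': 0.6029}
325.19226210127806 280.4223285117792 205.48443542263112 [[0.0002, -0.9574, -0.2887, 0.0748], [1.0, 0.0003, -0.0004, 0.0005], [0.0005, -0.2887, 0.9574, -0.1579], [0.0, 0.0, 0.0, 1.0]]
```

View pics/wrist1.png

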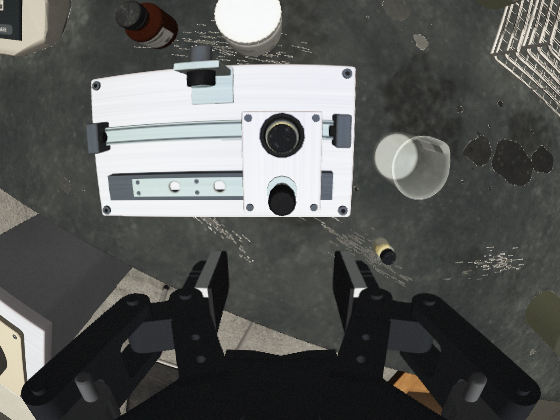

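The wrist view shows the knob at (282,200), the vial behind it at (281,135), the next hole at (220,186) and the last at (174,186). The jaws straddle the knob's line. Next I'll measure the knob and holes from this view.

```bash
cat >> h.py <<'E'
from scipy.spatial.transform import Rotation as Rot
def wray(c,u,v,z,pos,q):
    a=np.array([(u-c["cx"]),(v-c["cy"])]);r=np.hypot(*a);th=r/c["fx"]
    d=np.r_[a/max(r,1e-9)*np.sin(th),np.cos(th)];T=c["tool_from_camera"];R=Rot.from_quat(q).as_matrix()
    C=np.asarray(pos)+R@T[:3,3];d=R@T[:3,:3]@d
    return C+d*(z-C[2])/d[2]
E
python3 - <<'E'
from h import *
c=load("wrist");im=c["color"].astype(int);pos=[.5247,-.3941,.1612];q=[.9738,.2274,-.0003,.0005]
W=lambda u,v,z:wray(c,u,v,z,pos,q)
m=im.max(2)[180:222,264:300]<60;ys,xs=np.nonzero(m);print("knob mask",xs.min()+264,xs.max()+264,ys.min()+180,ys.max()+180)
cs=cv2.findContours(m.astype(np.uint8),0,1)[0];(x,y),r=cv2.minEnclosingCircle(max(cs,key=cv2.contourArea));print(x+264,y+180,r)
rz=c["range_z"];print("range",rz[192:208:5,274:291:5].round(3).tolist())
yaw=2*np.arctan2(.2274,.9738);bx=np.array([np.cos(yaw),np.sin(yaw)]);by=np.array([-bx[1],bx[0]]);print("toolyaw",yaw)
L=W(96,86,.012);print
rv=[W(*p,.012)[:2] for p in((106,210),(344,210),(346.5,73),(96,86))];print(np.round(rv,4).tolist())
for a,b in((0,1),(3,2)):d=rv[a]-rv[b];print("rivet yaw",np.arctan2(-d[0],d[1]),np.linalg.norm(d))
K=W(282,y+180,.078)
for n,p in dict(knob=K,hole1=W(219.5,186,.024),hole2=W(174.5,186,.024)).items():print(n,p.round(4),"rel tool: x,y(base)",np.round([(p-pos)[:2]@bx,(p-pos)[:2]@by],4))
for u0,v0 in((219,186),(174,186)):
    s=im.min(2)[v0-8:v0+9,u0-9:u0+10]>222;ys,xs=np.nonzero(s);print(u0-9+xs.mean(),v0-8+ys.mean(),s.sum())
# top-down knob extents by column: cylinder sides
row=im.max(2)[203];print(row[262:302].tolist())
E
```

```text
knob mask 268 298 184 221
281.5 199.5 15.572511672973633
range [[0.24899999797344208, 0.2460000067949295, 0.24799999594688416, 0.24799999594688416], [0.24699999392032623, 0.24699999392032623, 0.2460000067949295, 0.24699999392032623], [0.24699999392032623, 0.24899999797344208, 0.24899999797344208, 0.24799999594688416], [0.25, 0.24899999797344208, 0.24899999797344208, 0.25]]
toolyaw 0.4588144498821101
[[0.4194, -0.233], [0.5329, -0.4617], [0.6525, -0.4005], [0.5401, -0.1743]]
rivet yaw 0.4606763127227556 0.2553693551199548
rivet yaw 0.46136725670738493 0.2525325192192118
knob [ 0.5316 -0.3925  0.078 ] rel tool: x,y(base) [ 0.0069 -0.0016]
hole1 [ 0.5039 -0.3408  0.024 ] rel tool: x,y(base) [0.0049 0.057 ]
hole2 [ 0.4844 -0.3004  0.024 ] rel tool: x,y(base) [0.0054 0.1019]
219.34782608695653 184.84057971014494 69
174.71428571428572 185.30357142857142 56
[248, 249, 247, 245, 248, 245, 73, 16, 26, 34, 36, 36, 33, 37, 37, 33, 33, 32, 34, 34, 37, 34, 37, 34, 33, 35, 34, 36, 37, 38, 34, 34, 19, 64, 223, 248, 247, 245, 248, 248]
```

Both views agree: the knob is about 4 mm off in tool +x and 1.5 mm in tool +y, and the next hole is about 59 mm on. I'll descend and grip now.

>>> {"name": "move_arm", "arguments": {
  "plan": [
    {"delta_pos": [0.004, 0.0015, 0.02], "turn": [0, 0, -0.002], "fingers": 0.4},
    {"delta_pos": [0.004, 0.0015, 0.05], "turn": [0, 0, -0.002], "fingers": 0.4},
    {"delta_pos": [0.004, 0.0015, 0.075], "turn": [0, 0, -0.002], "fingers": 0.4},
    {"delta_pos": [0.004, 0.0015, 0.092], "turn": [0, 0, -0.002], "fingers": 0.4},
    {"delta_pos": [0.004, 0.0015, 0.098], "turn": [0, 0, -0.002], "fingers": 0.4},
    {"delta_pos": [0.004, 0.0015, 0.098], "turn": [0, 0, -0.002], "fingers": 0.4},
    {"delta_pos": [0.004, 0.0015, 0.098], "turn": [0, 0, -0.002], "fingers": 0.4}
  ]
}}

```text
clock: 2.58
position: [0.5308, -0.3926, 0.0639]
ee_rot: [0.973, 0.229, 0.001, 0.001]
ft_force: [0.7, -0.4, -0.1]
grip_width: 0.599
grasp_force: 0.0
```

>>> {"name": "move_arm", "arguments": {
  "plan": [
    {"delta_pos": [0, 0, 0], "turn": [0, 0, 0], "fingers": 0.55},
    {"delta_pos": [0, 0, 0], "turn": [0, 0, 0], "fingers": 0.62},
    {"delta_pos": [0, 0, 0], "turn": [0, 0, 0], "fingers": 0.66},
    {"delta_pos": [0, 0, 0], "turn": [0, 0, 0], "fingers": 0.68},
    {"delta_pos": [0, 0, 0], "turn": [0, 0, 0], "fingers": 0.68}
  ],
  "force": 30
}}

```text
clock: 3.2
position: [0.5302, -0.3922, 0.0629]
ee_rot: [0.973, 0.229, 0.0, 0.0]
ft_force: [-0.4, 1.0, -0.3]
grip_width: 0.318
grasp_force: 0.0
```

Run:
```python
from workcell import *
from h import *
o=get_obs();print({k:np.round(v,4).tolist() for k,v in o.items() if k in("clock","position","ee_rot","ft_force","grip_width","grasp_force")})
for n in("wrist","scene"):
    c=camera(n);np.savez(f"{n}2.npz",**c)
w=load("wrist2")["color"][120:330,180:380];s=load("scene2")["color"][150:260,200:400]
a=cv2.resize(w,(400,420));b=cv2.resize(s,(400,220))
cv2.imwrite("pics/g2.png",np.hstack([a,np.vstack([b,np.zeros((200,400,3),np.uint8)])])[:,:,::-1])
```

```text
{'clock': 3.2, 'position': [0.5302, -0.3922, 0.0629], 'ee_rot': [0.9733, 0.2294, 0.0, 0.0], 'ft_force': [-0.4284, 0.9669, -0.3238], 'grasp_force': 0.0, 'grip_width': 0.3176}
```

View pics/g2.png

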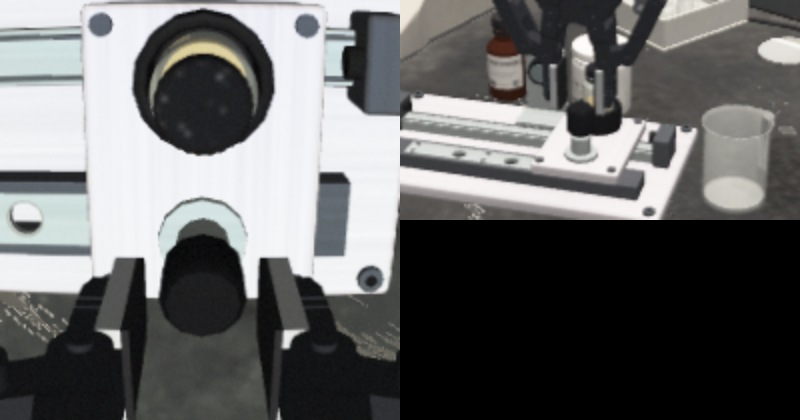

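```bash
python3 - <<'E'
from h import *
c=load("scene2");w=load("wrist2")
bx=np.array([.8947,.4467,0]);by=np.array([-.4467,.8947,0]);T=np.array([.5302,-.3922,.0629])
for n,p in dict(tcp=T,tipR=T-by*.0135-[0,0,.011],tipL=T+by*.0135-[0,0,.011],knobtop_if=np.r_[T[:2],.081]).items():print(n,proj(c,p).round(1))
s=c["color"].astype(int);m=(s.max(2)<40)[195:222,272:300]
print("scene knob px approx; full-res crop px->(290,209)")
for z in(.070,):print("scene ray at z=.070 through knob",ray(c,290,209,z))
print("range", c["range_z"][200:218:4,280:304:4].round(3).tolist())
W=lambda u,v,z:wray(w,u,v,z,T,[.9733,.2294,0,0])
for u,v,z in((281,120+322/2,.081),(281,120+250/2,.081)):
    p=W(u,v,z);print("wrist",p.round(4),"rel x,y",((p-T)@bx).round(4),((p-T)@by).round(4))
E
python3 -c "
import cv2;from h import *
s=load('scene2')['color'][165:235,240:340,::-1];cv2.imwrite('pics/s2.png',cv2.resize(s,(800,560),interpolation=2))"
```

```text
tcp [289.9 211.9]
tipR [298.5 219.2]
tipL [281.8 217. ]
knobtop_if [289.7 201.4]
scene knob px approx; full-res crop px->(290,209)
scene ray at z=.070 through knob [ 0.52754795 -0.39500753  0.07      ]
range [[0.8069999814033508, 0.9929999709129333, 0.8169999718666077, 0.8510000109672546, 0.8460000157356262, 0.7879999876022339], [0.9390000104904175, 0.8050000071525574, 0.8040000200271606, 0.8050000071525574, 0.8090000152587891, 0.7929999828338623], [0.0, 0.8019999861717224, 0.7990000247955322, 0.800000011920929, 0.8080000281333923, 0.8450000286102295], [0.8740000128746033, 0.8059999942779541, 0.8059999942779541, 0.8040000200271606, 0.8109999895095825, 0.8489999771118164], [0.8550000190734863, 0.8149999976158142, 0.8040000200271606, 0.8050000071525574, 0.8519999980926514, 0.8539999723434448]]
wrist [ 0.525  -0.3956  0.081 ] rel x,y -0.0062 -0.0007
wrist [ 0.5424 -0.3868  0.081 ] rel x,y 0.0133 -0.0007
```

View pics/s2.png

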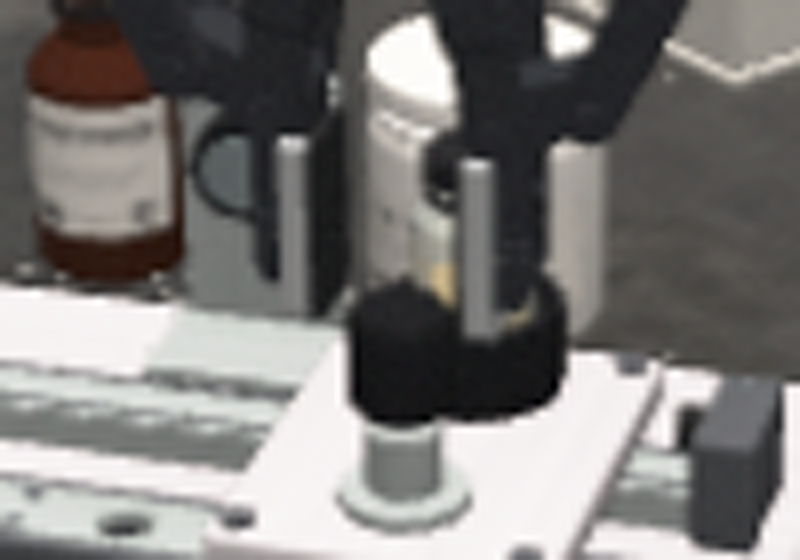

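Run:
```python
from h import *
c=load("scene2");rz=c["range_z"];s=c["color"].astype(int)
bx=np.array([.8947,.4467,0]);by=np.array([-.4467,.8947,0]);T=np.array([.5302,-.3922,.0629])
def pt(u,v):
    d=rz[v,u];return c["R"].T@(np.array([(u-c["cx"])/c["fx"]*d,(v-c["cy"])/c["fy"]*d,d])-c["t"])
for n,us in dict(L=(275,276,277),R=(298,299,300),knob=(288,290,292)).items():
    for v in range(184,216,3):
        for u in us[1:2]:
            p=pt(u,v);print(n,u,v,s[v,u].tolist(),rz[v,u].round(3),"rel bx,by",((p-T)@bx).round(3),((p-T)@by).round(3),"z",p[2].round(3))
```

```text
L 276 184 [139, 139, 138] 0.791 rel bx,by -0.009 0.018 z 0.113
L 276 187 [127, 127, 126] 0.79 rel bx,by -0.013 0.017 z 0.109
L 276 190 [125, 126, 124] 0.793 rel bx,by -0.012 0.017 z 0.104
L 276 193 [126, 125, 124] 0.796 rel bx,by -0.011 0.018 z 0.099
L 276 196 [127, 126, 125] 0.797 rel bx,by -0.012 0.018 z 0.094
L 276 199 [127, 126, 125] 0.799 rel bx,by -0.013 0.017 z 0.089
L 276 202 [126, 125, 125] 0.803 rel bx,by -0.011 0.018 z 0.083
L 276 205 [178, 182, 178] 0.941 rel bx,by 0.102 0.058 z 0.015
L 276 208 [219, 221, 217] 0.932 rel bx,by 0.092 0.054 z 0.015
L 276 211 [216, 219, 215] 0.918 rel bx,by 0.078 0.05 z 0.016
L 276 214 [120, 121, 121] 0.922 rel bx,by 0.079 0.05 z 0.01
R 299 184 [49, 50, 52] 0.776 rel bx,by -0.012 -0.019 z 0.118
R 299 187 [126, 127, 125] 0.777 rel bx,by -0.013 -0.019 z 0.114
R 299 190 [127, 127, 125] 0.781 rel bx,by -0.012 -0.018 z 0.108
R 299 193 [127, 126, 125] 0.782 rel bx,by -0.013 -0.019 z 0.104
R 299 196 [126, 126, 124] 0.787 rel bx,by -0.011 -0.018 z 0.098
R 299 199 [127, 127, 126] 0.787 rel bx,by -0.013 -0.019 z 0.094
R 299 202 [126, 125, 124] 0.793 re
[... 267 characters left out ...]
44
knob 290 184 [186, 181, 174] 0.939 rel bx,by 0.124 0.038 z 0.048
knob 290 187 [158, 153, 147] 0.942 rel bx,by 0.124 0.038 z 0.042
knob 290 190 [155, 151, 144] 0.941 rel bx,by 0.121 0.037 z 0.038
knob 290 193 [144, 139, 133] 0.948 rel bx,by 0.124 0.038 z 0.03
knob 290 196 [142, 137, 132] 0.948 rel bx,by 0.123 0.038 z 0.025
knob 290 199 [93, 89, 86] 0.871 rel bx,by 0.055 0.017 z 0.056
knob 290 202 [37, 36, 38] 0.809 rel bx,by -0.0 -0.001 z 0.08
knob 290 205 [38, 38, 40] 0.8 rel bx,by -0.01 -0.003 z 0.08
knob 290 208 [24, 24, 26] 0.799 rel bx,by -0.013 -0.004 z 0.077
knob 290 211 [23, 23, 25] 0.801 rel bx,by -0.013 -0.004 z 0.072
knob 290 214 [22, 23, 24] 0.807 rel bx,by -0.01 -0.003 z 0.065
```

Run:
```python
from h import *
c=load("wrist2");rz=c["range_z"];im=c["color"];Tc=c["tool_from_camera"]
def tp(u,v):
    a=np.array([u-c["cx"],v-c["cy"]]);r=np.hypot(*a);th=r/c["fx"];d=np.r_[a/r*np.tan(th),1]*rz[v,u];return (Tc[:3,:3]@d+Tc[:3,3]).round(4)
for u in(240,246,250,312,318,324):
    for v in range(244,296,6):print(u,v,im[v,u].tolist(),rz[v,u].round(3),tp(u,v))
for v in(210,235,260,270,280,286):print("knobcol",v,im[v,281].tolist(),rz[v,281].round(3),tp(281,v))
from workcell import *
print(get_obs()["position"],tip_reach)
```

```text
240 244 [242, 243, 245] 0.198 [-0.0051 -0.0245  0.0251]
240 250 [85, 87, 84] 0.149 [ 0.0122 -0.0183 -0.0214]
240 256 [85, 86, 85] 0.142 [ 0.0124 -0.0175 -0.0283]
240 262 [84, 85, 83] 0.136 [ 0.0128 -0.0167 -0.035 ]
240 268 [83, 85, 83] 0.131 [ 0.0124 -0.0162 -0.0398]
240 274 [83, 85, 83] 0.127 [ 0.0122 -0.0157 -0.0444]
240 280 [77, 79, 78] 0.122 [ 0.0123 -0.0151 -0.0494]
240 286 [97, 98, 97] 0.119 [ 0.0114 -0.0148 -0.0525]
240 292 [167, 167, 164] 0.119 [ 0.009  -0.0149 -0.053 ]
246 244 [244, 245, 247] 0.198 [-0.0049 -0.0207  0.0247]
246 250 [85, 87, 85] 0.148 [ 0.0124 -0.0154 -0.022 ]
246 256 [48, 48, 48] 0.14 [ 0.0134 -0.0146 -0.0304]
246 262 [15, 14, 15] 0.137 [ 0.0122 -0.0143 -0.0338]
246 268 [17, 18, 19] 0.131 [ 0.0126 -0.0137 -0.0401]
246 274 [16, 18, 18] 0.126 [ 0.0127 -0.0131 -0.0454]
246 280 [17, 17, 17] 0.124 [ 0.011  -0.013  -0.0472]
246 286 [12, 10, 12] 0.125 [ 0.0084 -0.0131 -0.0475]
246 292 [19, 17, 20] 0.126 [ 0.0057 -0.0133 -0.0475]
250 244 [243, 245, 246] 0.198 [-0.0051 -0.0183  0.0251]
250 250 [18, 18, 18] 0.15 [ 0.0118 -0.0137 -0.0205]
250 256 [18, 16, 19] 0.146 [ 0
[... 1469 characters left out ...]
2 [84, 85, 84] 0.137 [ 0.012   0.0191 -0.0335]
324 268 [84, 86, 84] 0.131 [ 0.0127  0.0182 -0.0403]
324 274 [84, 86, 84] 0.127 [ 0.0119  0.0178 -0.044 ]
324 280 [84, 86, 84] 0.122 [ 0.0119  0.0172 -0.0489]
324 286 [233, 234, 231] 0.119 [ 0.0117  0.0167 -0.053 ]
324 292 [202, 202, 199] 0.121 [ 0.0083  0.0171 -0.0518]
knobcol 210 [243, 244, 247] 0.191 [0.0172 0.0007 0.0241]
knobcol 235 [73, 77, 73] 0.181 [0.0067 0.0007 0.0108]
knobcol 260 [29, 29, 30] 0.153 [ 0.0057  0.0007 -0.0185]
knobcol 270 [30, 30, 32] 0.155 [ 0.0001  0.0007 -0.0181]
knobcol 280 [29, 30, 31] 0.158 [-0.0063  0.0007 -0.0169]
knobcol 286 [30, 31, 32] 0.159 [-0.0095  0.0007 -0.0173]
[ 0.53023123 -0.39219593  0.06293041] 0.011
```

The wrist depth puts the real pad tips 18–20 mm behind the TCP, not 11 mm ahead. They are therefore only level with the knob's top, and the scene camera agrees. The knob is centred in y and about 2 mm off in x, so I'll go 25 mm lower before gripping.

>>> {"name": "move_arm", "arguments": {
  "plan": [
    {"delta_pos": [-0.002, 0, 0.006], "turn": [0, 0, 0], "fingers": 0.66},
    {"delta_pos": [-0.002, 0, 0.014], "turn": [0, 0, 0], "fingers": 0.66},
    {"delta_pos": [-0.002, 0, 0.021], "turn": [0, 0, 0], "fingers": 0.66},
    {"delta_pos": [-0.002, 0, 0.025], "turn": [0, 0, 0], "fingers": 0.66},
    {"delta_pos": [-0.002, 0, 0.025], "turn": [0, 0, 0], "fingers": 0.66},
    {"delta_pos": [-0.002, 0, 0.025], "turn": [0, 0, 0], "fingers": 0.66}
  ]
}}

```text
clock: 4.05
position: [0.5286, -0.3932, 0.0382]
ee_rot: [0.973, 0.229, 0.0, 0.0]
ft_force: [0.3, -0.4, -1.1]
grip_width: 0.338
grasp_force: 0.0
```

>>> {"name": "move_arm", "arguments": {
  "plan": [
    {"delta_pos": [0, 0, 0], "turn": [0, 0, 0], "fingers": 0.7},
    {"delta_pos": [0, 0, 0], "turn": [0, 0, 0], "fingers": 0.73},
    {"delta_pos": [0, 0, 0], "turn": [0, 0, 0], "fingers": 0.76},
    {"delta_pos": [0, 0, 0], "turn": [0, 0, 0], "fingers": 0.8},
    {"delta_pos": [0, 0, 0], "turn": [0, 0, 0], "fingers": 0.8},
    {"delta_pos": [0, 0, 0], "turn": [0, 0, 0], "fingers": 0.8}
  ],
  "force": 35
}}

```text
clock: 4.8
position: [0.5285, -0.3932, 0.0382]
ee_rot: [0.973, 0.229, 0.0, 0.0]
ft_force: [-0.5, 0.7, 5.5]
grip_width: 0.239
grasp_force: 34.2
```

>>> {"name": "move_arm", "arguments": {
  "plan": [
    {"delta_pos": [0, 0, -0.003], "turn": [0, 0, 0], "fingers": 0.8},
    {"delta_pos": [0, 0, -0.006], "turn": [0, 0, 0], "fingers": 0.8},
    {"delta_pos": [0, 0, -0.009], "turn": [0, 0, 0], "fingers": 0.8},
    {"delta_pos": [0, 0, -0.0115], "turn": [0, 0, 0], "fingers": 0.8},
    {"delta_pos": [0, 0, -0.0115], "turn": [0, 0, 0], "fingers": 0.8},
    {"delta_pos": [0, 0, -0.0115], "turn": [0, 0, 0], "fingers": 0.8}
  ]
}}

```text
clock: 5.55
position: [0.5281, -0.3925, 0.049]
ee_rot: [0.973, 0.229, -0.0, -0.001]
ft_force: [1.3, 2.5, -11.0]
grip_width: 0.24
grasp_force: 34.6
```

```bash
cat > knob.py <<'E'
import sys
from workcell import *
from h import *
o=get_obs();print({k:np.round(v,4).tolist() for k,v in o.items() if k in("clock","position","ft_force","grip_width","grasp_force")})
c=camera("wrist");np.savez(sys.argv[1]+".npz",**c);rz=c["range_z"];Tc=c["tool_from_camera"]
R=Rot.from_quat(o["ee_rot"]).as_matrix()
v,u=np.mgrid[0:420,0:560];a=np.stack([u-c["cx"],v-c["cy"]],-1);r=np.hypot(a[...,0],a[...,1])+1e-9
d=np.concatenate([a/r[...,None]*np.tan(np.minimum(r/c["fx"],1.4))[...,None],np.ones_like(r)[...,None]],-1)*rz[...,None]
t=d@Tc[:3,:3].T+Tc[:3,3]; wd=t@R.T+o["position"]
m=(np.abs(t[...,0]+0.001)<.009)&(np.abs(t[...,1])<.006)&(wd[...,2]>.068)&(wd[...,2]<.105)&(rz>0)
print("knob top z",np.median(wd[m][:,2]).round(4),m.sum(),"pctl",np.percentile(wd[m][:,2],[10,90]).round(4))
# carriage plate edges along base y: white points at z~.038
bx=np.array([.8947,.4467,0]);by=np.array([-.4467,.8947,0]);O=np.array([.5302,-.3922,0])
w=wd-O;p=(np.abs(wd[...,2]-.038)<.004)&(np.abs(w@bx-.025)<.02)&(c["color"].min(-1)>180)
yy=(w@by)[p];print("carriage y span",np.percentile(yy,[1,99]).round(4),p.sum())
E
python3 knob.py k1
```

```text
{'clock': 5.55, 'position': [0.5281, -0.3925, 0.049], 'ft_force': [1.2866, 2.4967, -11.0433], 'grasp_force': 34.6188, 'grip_width': 0.2395}
knob top z 0.0915 868 pctl [0.0908 0.0921]
carriage y span [-0.0932  0.0343] 6721
```

>>> {"name": "move_arm", "arguments": {
  "plan": [
    {"delta_pos": [0, -0.001, 0], "turn": [0, 0, 0], "fingers": 0.8},
    {"delta_pos": [0, -0.004, 0], "turn": [0, 0, 0], "fingers": 0.8},
    {"delta_pos": [0, -0.009, 0], "turn": [0, 0, 0], "fingers": 0.8},
    {"delta_pos": [0, -0.016, 0], "turn": [0, 0, 0], "fingers": 0.8},
    {"delta_pos": [0, -0.024, 0], "turn": [0, 0, 0], "fingers": 0.8},
    {"delta_pos": [0, -0.032, 0], "turn": [0, 0, 0], "fingers": 0.8},
    {"delta_pos": [0, -0.04, 0], "turn": [0, 0, 0], "fingers": 0.8},
    {"delta_pos": [0, -0.047, 0], "turn": [0, 0, 0], "fingers": 0.8},
    {"delta_pos": [0, -0.052, 0], "turn": [0, 0, 0], "fingers": 0.8},
    {"delta_pos": [0, -0.055, 0], "turn": [0, 0, 0], "fingers": 0.8},
    {"delta_pos": [0, -0.057, 0], "turn": [0, 0, 0], "fingers": 0.8},
    {"delta_pos": [0, -0.057, 0], "turn": [0, 0, 0], "fingers": 0.8}
  ]
}}

```text
clock: 7.1
position: [0.5031, -0.3417, 0.0494]
ee_rot: [0.973, 0.229, 0.0, -0.0]
ft_force: [4.5, 1.3, -10.6]
grip_width: 0.243
grasp_force: 34.7
```

```bash
python3 knob.py k2; python3 -c "
print(((0.5281,-0.3925)))"
```

```text
{'clock': 7.1, 'position': [0.5031, -0.3417, 0.0494], 'ft_force': [4.5444, 1.2927, -10.5755], 'grasp_force': 34.6911, 'grip_width': 0.243}
knob top z 0.0919 869 pctl [0.0912 0.0926]
carriage y span [0.0227 0.0909] 6468
(0.5281, -0.3925)
```

>>> {"name": "move_arm", "arguments": {
  "plan": [
    {"delta_pos": [0, 0, 0.0015], "turn": [0, 0, 0], "fingers": 0.8},
    {"delta_pos": [0, 0, 0.0028], "turn": [0, 0, 0], "fingers": 0.8},
    {"delta_pos": [0, 0, 0.0028], "turn": [0, 0, 0], "fingers": 0.8},
    {"delta_pos": [0, 0, 0.0028], "turn": [0, 0, 0], "fingers": 0.72},
    {"delta_pos": [0, 0, 0.0028], "turn": [0, 0, 0], "fingers": 0.71},
    {"delta_pos": [0, 0, 0.0028], "turn": [0, 0, 0], "fingers": 0.71},
    {"delta_pos": [0, 0, 0.0028], "turn": [0, 0, 0], "fingers": 0.71}
  ]
}}

```text
clock: 8.02
position: [0.503, -0.3425, 0.047]
ee_rot: [0.973, 0.229, 0.0, 0.0]
ft_force: [-0.8, 0.1, -0.2]
grip_width: 0.293
grasp_force: 0.0
```

```bash
python3 knob.py k3
```

```text
{'clock': 8.025, 'position': [0.503, -0.3425, 0.047], 'ft_force': [-0.7855, 0.1478, -0.2403], 'grasp_force': 0.0, 'grip_width': 0.2931}
knob top z 0.081 778 pctl [0.0802 0.0816]
carriage y span [0.0227 0.0909] 6628
```

The knob top fell from 91.9 to 81.0 mm, against about 80.5 mm when first home, so the pin has dropped into the next hole. I'll open wider, retreat straight up and check.

>>> {"name": "move_arm", "arguments": {
  "plan": [
    {"delta_pos": [0, 0, 0], "turn": [0, 0, 0], "fingers": 0.6},
    {"delta_pos": [0, 0, 0], "turn": [0, 0, 0], "fingers": 0.55},
    {"delta_pos": [0, 0, -0.01], "turn": [0, 0, 0], "fingers": 0.55},
    {"delta_pos": [0, 0, -0.03], "turn": [0, 0, 0], "fingers": 0.55},
    {"delta_pos": [0, 0, -0.06], "turn": [0, 0, 0], "fingers": 0.55},
    {"delta_pos": [0, 0, -0.09], "turn": [0, 0, 0], "fingers": 0.55},
    {"delta_pos": [0, 0, -0.115], "turn": [0, 0, 0], "fingers": 0.55},
    {"delta_pos": [-0.03, 0, -0.125], "turn": [0, 0, 0], "fingers": 0.55},
    {"delta_pos": [-0.07, 0, -0.125], "turn": [0, 0, 0], "fingers": 0.55},
    {"delta_pos": [-0.09, 0, -0.125], "turn": [0, 0, 0], "fingers": 0.55},
    {"delta_pos": [-0.09, 0, -0.125], "turn": [0, 0, 0], "fingers": 0.55}
  ]
}}

```text
clock: 9.45
position: [0.4217, -0.3831, 0.1725]
ee_rot: [0.974, 0.228, 0.0, 0.001]
ft_force: [0.8, -0.1, -0.7]
grip_width: 0.451
grasp_force: 0.0
```

Run:
```python
from workcell import *
from h import *
o=get_obs();print(o["clock"],o["position"].round(4) if hasattr(o["position"],"round") else o["position"])
c=camera("scene");np.savez("scene3.npz",**c);w=camera("wrist")
a=cv2.resize(c["color"][160:250,215:345],(800,554),interpolation=2);cv2.imwrite("pics/s3.png",a[:,:,::-1])
c0=load("scene")
# knob top height: pixel heights predicted for home / riding at hole
k=np.array([.5302-.0008,-.3922-.0015,0])+.0588*np.array([-.4446,.8957,0])
for z in(.059,.0668,.081,.089):print(z,proj(c,k+[0,0,z]).round(1))
rz=c["range_z"];u0=int(round(proj(c,k+[0,0,.07])[0]))
for v in range(178,216,2):
    d=rz[v,u0];p=c["R"].T@(np.array([(u0-c["cx"])/c["fx"]*d,(v-c["cy"])/c["fy"]*d,d])-c["t"]);print(v,c["color"][v,u0].tolist(),p.round(4))
```

```text
9.45 [ 0.4217 -0.3831  0.1725]
0.059 [254.5 210. ]
0.0668 [254.3 205.6]
0.081 [253.8 197.5]
0.089 [253.5 192.9]
178 [98, 83, 75] [ 0.6055 -0.2301  0.0446]
180 [168, 162, 155] [ 0.6038 -0.2317  0.0417]
182 [124, 120, 116] [ 0.6038 -0.2313  0.0375]
184 [174, 167, 160] [ 0.6019 -0.2332  0.0347]
186 [165, 159, 152] [ 0.6037 -0.2309  0.0292]
188 [163, 157, 150] [ 0.602  -0.2324  0.0262]
190 [175, 169, 161] [ 0.6033 -0.2307  0.0211]
192 [165, 159, 151] [ 0.6037 -0.2298  0.0165]
194 [128, 118, 111] [ 0.6011 -0.2324  0.0142]
196 [41, 33, 30] [ 0.509  -0.3352  0.0795]
198 [40, 40, 42] [ 0.5015 -0.3434  0.0816]
200 [38, 36, 38] [ 0.4997 -0.3452  0.0794]
202 [33, 33, 36] [ 0.4963 -0.3486  0.0784]
204 [23, 25, 26] [ 0.4958 -0.349   0.0753]
206 [25, 24, 26] [ 0.4942 -0.3505  0.073 ]
208 [24, 23, 24] [ 0.4945 -0.3499  0.0691]
210 [22, 23, 24] [ 0.0133 -0.8903  0.4537]
212 [20, 21, 22] [ 0.4942 -0.3498  0.0622]
214 [196, 200, 195] [ 0.4986 -0.3445  0.055 ]
```

View pics/s3.png

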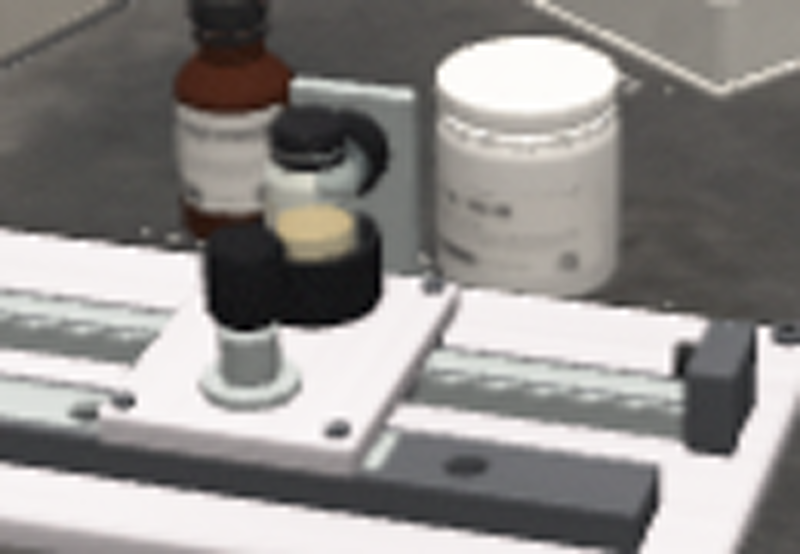

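The picture shows the knob fully down at crop (245,275), with its top at about 81 mm as when first home. The vial stands upright at (320,170) in front of the reader, the last hole is ahead at (85,410), the first hole is bare at (465,465), and the bystanders haven't moved.

```bash
python3 -c "
from workcell import *
print(hand_in())"
```

```text
the job is handed in; nothing more can be done
None
```

The carriage is locked in the next hole, about 58 mm along in front of the reader, with the pin fully home, the vial upright and the gripper clear; the job is handed in at about 9.5 s, and no verdict came back.

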